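# Index the copper sample under the microscope

### The job

Bring the copper-faced sample under the microscope's objective: take the sprung carriage by its black post, push it inward gently to its stop, shift it sideways (whichever way brings the copper sample below the objective) and ease it back into its holding notch, so that it stays there by itself when let go. Do not ram the stop; leave both samples lying flat in their nests, do not bump the microscope and leave the bottle, the jar and the slide box alone.

Things in the scene. Friction and masses are not known exactly. Their poses are not given: they have to be found in the camera images.
- stage: White base plate of the microscope, 400 x 260 mm, 20 mm high, fixed. Its origin is on the table straight below the objective; its x axis is the inward direction in which the carriage is pushed, its y axis is the sideways direction, z up. The plate reaches from x = -230 to +170 mm. Its place and yaw vary; at rest the post stands at x = -200 mm, y = 0 in this frame.
- saddle (a joint): Carriage's inward travel along the stage's +x, m: 0 at rest. A spring (60 N/m) pushes it outward: 3 N at rest, 10 N at full travel (drag 30 N per m/s). Rails keep it straight (1.5 mm play) up to a hard stop, hidden, set anew each time at 112 to 128 mm of travel: feel for it. Let go anywhere but in the notch, it snaps back to 0. In the notch it rests 10 mm short of the stop.
- carriage: Aluminium carriage plate, 155 mm long (x), 110 mm wide (y), 12 mm thick, underside 34 mm above the table, axes as the stage's. Origin: underside of the plate, below the middle of the two sample nests; the post stands 90 mm outward (-x) of it. An 8 mm lip surrounds the nests. The nests' middle lies 110 mm short (stage -x) of the objective at rest.
- post (a point): Black upright round post on the carriage, 22 mm diameter, 58 mm tall (from 46 to 104 mm above the table), by which the carriage is taken; this point is on its axis, 84 mm above the table, 20 mm below its top. With the carriage in, the microscope's head stands above it, so that only a tool leaning back, away from the microscope, by some 30 to 45 degrees has room.
- copper_center (a point): Centre of the sample with a copper-coloured face: loose round mount, 40 mm diameter, 20 mm high, black with copper top, lying in one of the two nests of the carriage (22 mm to the left or right of its middle, which varies), 2 to 3 mm loose in it.
- grey_center (a point): Centre of the other sample: the same with a dark grey face, in the other nest.
- objective (a point): Centre of the round lower face of the objective with its light dome (84 mm diameter), facing down, 76 mm above the table; samples pass below with 10 mm to spare.
- microscope: White stereo microscope, fixed on the stage's frame (same origin and axes). Head 180 mm long (x), 130 wide, 195 to 295 mm above the table, centred over the objective; tube 68 mm and dome 84 mm in diameter (dome 76 to 114 mm high) below it. Column 36 mm diameter, 400 tall, on a 200 x 150 foot, 215 mm to the left (+y), its arm 235 to 285 mm high; eyepieces rise to +x.
- housing: Grey housing of the hidden stop and notches, x = 66 to 160 mm in the stage frame, 139 mm wide, top 56 mm high; origin and axes as the stage's. At the stop, or up to 3 mm short of it, the carriage can shift 22 mm to left or right (centring spring 100 N/m); let back 10 mm outward there, it rests in a notch behind a 7 mm deep tooth, 19 to 23 mm off the middle.
- bottle_center (a point): Centre of a loose amber bottle, 56 mm diameter, 110 mm tall, beside the base: leave alone.
- jar_center (a point): Centre of a loose clear jar with blue cap, 60 mm diameter, 65 mm tall, beside the base: leave alone.
- slidebox_center (a point): Centre of a loose red slide box, 100 x 75 x 35 mm, beside the base: leave alone.
Things that resemble listed ones, but are neither listed nor needed, are in the scene too. Leave any red look-alike of the part that bears grey_center alone.

How it is judged:
At the end, for the whole second after the job is handed in: The carriage, let go, rests in its notch (travel over 95 mm, over 17.5 mm to the side); copper sample within 15 mm of the objective axis seen from above; both samples flat in their nests (tilt under 0.1 rad, centres 52 to 60 mm high, grey one within 30 mm of the nests' middle) (horizontal distance between copper_center and objective below 0.015 m and value of joint saddle above 0.095 m and (y of post in the frame of stage above 0.0175 m or y of post in the frame of stage below -0.0175 m) and velocity of joint saddle between -0.01 and 0.01 m/s and angle between each of copper_center, grey_center's own z axis and vertical below 0.1 rad and height (world z) of copper_center between 0.052 and 0.06 m and height (world z) of grey_center between 0.052 and 0.06 m and horizontal distance between grey_center and carriage below 0.03 m); the robot touches nothing.
It fails at once if the carriage is rammed against the stop or notch in the housing (over 60 N) (contact force between carriage and housing above 60 N).
It fails at once if the robot bumps the microscope (over 10 N) (contact force between any of the arm, the fingers and microscope above 10 N).
It fails at once if the bottle, jar or slide box is moved by more than 20 mm (distance of any of bottle_center, jar_center, slidebox_center from where it was at the start of the episode above 0.02 m).
It also fails if it takes over 40 s, if anything falls off the work surface, if the arm or the gripper's body presses on something with over 40 N, if the wrist force passes 120 N, or if a joint passes its speed limit or range.

### The arm

A 6-joint arm with a two-finger parallel gripper is mounted at the origin on the work surface. World frame = base frame: x ahead of the robot, y to its left, z up, the work surface at z = 0. Lengths are in m, angles in rad, forces in N, time in s.
With the tool pointing down it reaches from about 0.275 to 0.75 m from the base axis. Payload 10.2 kg.
Tool frame: the origin (TCP) lies midway between the tips of the shut fingers; the grasp point (between the pads) lies 19 mm behind it (hold_point_z is the distance from the TCP to the grasp point, in m); z points along the fingers, y is the direction in which the jaws open and shut (so a half turn about z gives the same grasp; the last joint's range is limited). The gripper opens to 85 mm and grips with 20 to 120 N. Pads are 22 mm wide; open, the fingers measure 114 mm over their backs; the gripper's body (76 mm by 85 mm) begins 54 mm behind the grasp point. The pads swing forward as they close: fully open they stand 13 mm farther back than shut.
Start: joints at [-1.571, 0.313, 1.498, -0, 1.331, -0.223], TCP at [0.116, -0.512, 0.231] pointing down, gripper open.
Joint ranges: [-2.94, 2.94], [-0.97, 2.17], [0.19, 2.56], [-1.23, 4.37], [0.02, 3.11], [-2.88, 2.88]. Speed limits (rad/s): [2.39, 2.39, 3.01, 3.14, 3.14, 3.14].

### API

Orientations are given as a unit quaternion [w, x, y, z].
In Python, from bench import * gives the robot as it stands. Calls block until the motion is done:
- move_ptp(position, orientation): joint-space move of the TCP to a pose.
- line_to(position, vel=0.15, orientation=None, stop_force=None): straight line of the TCP; orientation=None keeps the orientation; vel is the mean speed in m/s. With stop_force (N) it stops when the force on the tool has changed by that much, and returns True; else False.
- goto_joints(angles): joint-space move.
- set_gripper(opening): finger opening in m; the grip force is fixed at half the most; returns when the fingers have stopped.
- dwell(seconds).
- ik(position, orientation): joint angles nearest the present ones, or None.
- capture(name): name is "side" or "top"; returns the picture (420x560x3 uint8, red, green, blue); there is no depth.
- get_calibration(name): a dict with "fx", "fy", "cx", "cy" (pixels), "R" (3x3) and "t" (3): a world point X has camera coordinates R X + t. Camera axes: x right, y down, z forward; pixel columns grow to the right and rows downward; lengths in m; the calibration is good to about 2 mm. A picture is of the moment at which its call begins. get_calibration takes no time and is no camera call.
A pose or a line that the arm cannot do raises PlanningError and nothing moves.
- hand_in(): hands the job in, once; it reports no verdict.
Readings, each from a call of its own:
- current_time(): time.
- current_joint_pos(): joint angles.
- current_dq(): joint speeds.
- current_effort(): joint torques, N m.
- current_tool_pos(): TCP position.
- current_orientation(): TCP orientation.
- current_contact_force(): force on the tool from outside, world axes, zero at the start.
- current_wrist_torque(): the same for the moment, N m.
- current_gripper_width(): finger opening in m.
Only numpy, scipy, OpenCV 4.12 (cv2) and the standard library are available. Lean on these libraries where they do the work, as an engineer would, in place of code of your own. Each camera call takes 0.05 s, during which the arm holds its last target. There are 200 camera calls.

## Working session

There is one attempt and no reset: what is moved stays moved. The work goes in short steps, each a Python script; the robot and the scene stay as the last script left them, time stands still between calls to the robot, and variables do not carry over. Pictures are saved under pics/ and viewed, about 8 in all and at most 12, crops included, and the job is handed in when it is done.

```bash
mkdir -p pics
python3 - <<'E'
from bench import *
import cv2,numpy as np
for n in("side","top"):
    im=capture(n);cv2.imwrite(f"pics/{n}0.png",im[:,:,::-1]);c=get_calibration(n)
    print(n,c["fx"],c["cx"],c["cy"],np.round(c["R"],3).tolist(),np.round(c["t"],3).tolist(),np.round(-np.array(c["R"]).T@c["t"],3))
print(current_orientation(),current_time())
E
```

```text
side 477.3053654049484 273.794198745914 207.25280966683138 [[-0.685, -0.729, 0.013], [-0.55, 0.505, -0.665], [0.478, -0.462, -0.747]] [0.41, 0.336, 0.729] [0.117 0.467 0.762]
top 476.60219345118037 276.7376063068286 198.73951028847256 [[-0.011, -1.0, -0.001], [-0.983, 0.011, -0.185], [0.185, -0.001, -0.983]] [0.017, 0.543, 1.064] [0.337 0.012 1.146]
[-5.72496204e-04  9.93800046e-01  1.11180644e-01  7.83225463e-05] 0.1
```

View pics/top0.png

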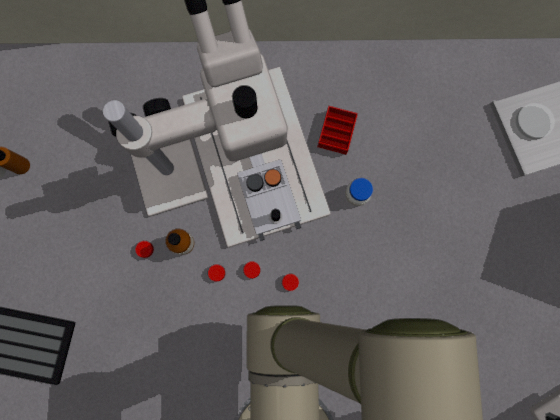

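View pics/side0.png

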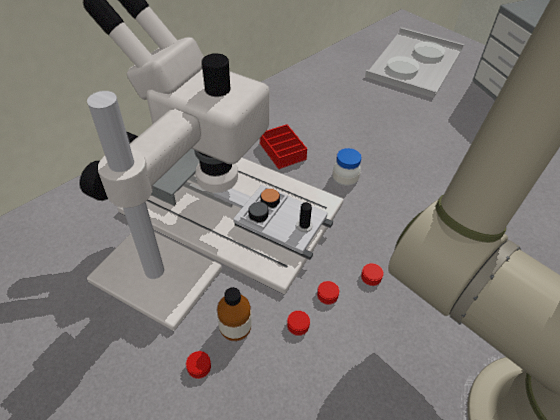

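The top view shows the post at (276,215), copper at (273,177) on the right and grey at (255,183) on the left. The plate's near corners are about (228,245) and (329,209). 
Things that could be taken for the post: the head knob (245,100), the focus knob (157,108), the eyepieces and the bottle cap (174,239). I choose (276,215), since it stands on the carriage. Things that could be taken for samples: the red pucks (217,273), (252,270), (290,282) and (145,250), which I leave alone.

```bash
cat > h.py <<'E'
from bench import *
import cv2,numpy as np
def ray(n,u,v):
    c=get_calibration(n);R=np.array(c["R"]);t=np.array(c["t"])
    return -R.T@t, R.T@np.array([(u-c["cx"])/c["fx"],(v-c["cy"])/c["fy"],1])
def onz(n,u,v,z):
    o,d=ray(n,u,v);return o+d*(z-o[2])/d[2]
def proj(n,X):
    c=get_calibration(n);p=np.array(c["R"])@X+c["t"];return np.array([c["fx"]*p[0]/p[2]+c["cx"],c["fy"]*p[1]/p[2]+c["cy"]])
def blob(m,near,r=25):
    k,l,s,ce=cv2.connectedComponentsWithStats(m.astype(np.uint8))
    return [(ce[i].round(1).tolist(),s[i].tolist()) for i in range(1,k) if s[i][4]>15 and np.hypot(*(ce[i]-near))<r]
E
python3 - <<'E'
from h import *
T=cv2.imread("pics/top0.png");S=cv2.imread("pics/side0.png")
for n,I,p,c in(("top",T,(276,215),(273,177)),("side",S,(306,215),(270,198))):
    J=I.astype(int)
    print(n,"dark",blob(J.max(2)<60,p,70)); print("cop",blob((J[:,:,2]>J[:,:,0]+50),c,12))
for u,v in((228,245),(329,209),(282,69)): print(onz("top",u,v,.02).round(4))
a=cv2.resize(T[60:255,175:335],None,fx=3,fy=3,interpolation=cv2.INTER_CUBIC)
b=cv2.resize(S[170:300,225:350],None,fx=2.4,fy=2.4,interpolation=cv2.INTER_CUBIC)
o=np.zeros((585,780,3),np.uint8);o[:,:480]=a;o[:b.shape[0],480:]=b
cv2.imwrite("pics/crop.png",o)
E
```

```text
top dark [([255.7, 186.5], [247, 176, 17, 16, 58]), ([272.0, 183.7], [265, 180, 16, 7, 25]), ([275.1, 214.8], [271, 209, 9, 12, 90])]
cop [([272.4, 176.6], [265, 169, 16, 16, 187])]
side dark [([270.9, 202.9], [261, 197, 19, 11, 87]), ([305.1, 215.1], [300, 203, 12, 26, 247]), ([258.2, 216.8], [248, 209, 20, 13, 119]), ([327.2, 224.4], [323, 223, 10, 4, 21]), ([275.8, 242.5], [235, 224, 78, 35, 115])]
cop [([269.8, 195.0], [261, 189, 19, 13, 196])]
[0.439  0.1269 0.02  ]
[ 0.5225 -0.1143  0.02  ]
[ 0.8833 -0.0065  0.02  ]
```

View pics/crop.png

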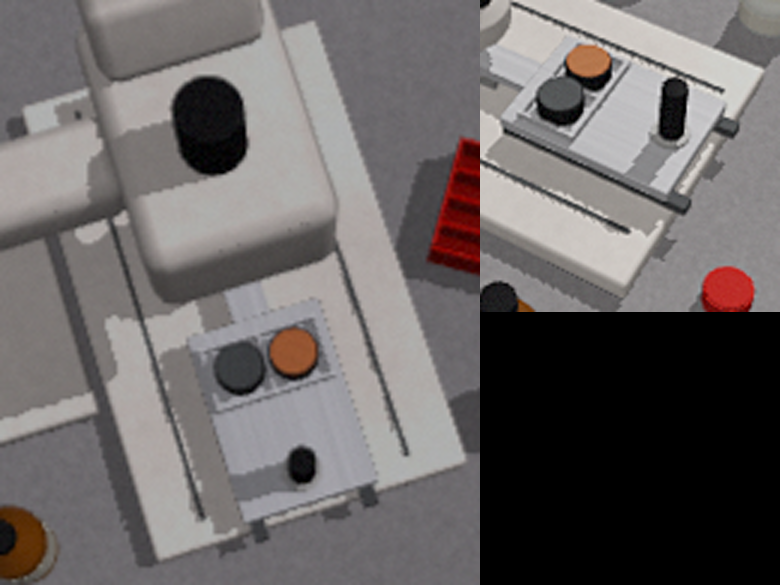

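Run:
```python
from h import *
f=lambda u,v,z:onz("top",175+u/3,60+v/3,z)[:2]
nl,nr,fr=f(159,560,.02),f(465,462,.02),f(316,22,.02)
print(nl,nr,fr,np.linalg.norm(nl-nr),np.linalg.norm(fr-nr))
d=fr-nr;e=nl-nr;print("yaw",np.arctan2(d[1],d[0]),np.arctan2(-e[0],e[1]))
yaw=(np.arctan2(d[1],d[0])+np.arctan2(-e[0],e[1]))/2
X=np.array([np.cos(yaw),np.sin(yaw)]);Y=np.array([-X[1],X[0]])
print("post from plate",(nl+nr)/2+.03*X, nr+.13*Y+.03*X)
p=f(302,455,.104);print("post top",p,"side",onz("side",305.5,206,.104))
c=f(293,351,.066);g=f(240,366,.066);m=(c+g)/2
print("c,g",c,g,np.linalg.norm(c-g),"mid",m,"post from mid",m-.09*X,"yaw cg",np.arctan2(-(g-c)[0],(g-c)[1]))
print(onz("side",269.8,195,.066),onz("side",258.5,212,.066))
```

```text
[0.43508312 0.12681959] [ 0.51035152 -0.11634009] [ 0.88793196 -0.00232161] 0.2545426516681869 0.3944200841139042
yaw 0.2932643892009494 0.3001887994087009
post from plate [0.50140628 0.0140115 ] [0.5010296  0.01675049]
post top [0.50396242 0.01330138] side [0.50117431 0.01350621 0.104     ]
c,g [0.59178867 0.01947814] [0.5803358  0.06060788] 0.04269454107139832 mid [0.58606223 0.04004301] post from mid [0.49999535 0.01372778] yaw cg 0.27157757446049063
[0.59226525 0.01880839 0.066     ] [0.57403999 0.06560777 0.066     ]
```

```bash
cat >> h.py <<'E'
from scipy.spatial.transform import Rotation as Ro
yaw=.293;X=np.array([np.cos(yaw),np.sin(yaw),0]);Y=np.array([-X[1],X[0],0]);Z=np.array([0,0,1.])
P0=np.array([.502,.0138,.084])
def tool(deg,s=-1):
    a=np.radians(deg);z=np.sin(a)*X-np.cos(a)*Z;y=s*Y
    q=Ro.from_matrix(np.c_[np.cross(y,z),y,z]).as_quat();return z,[q[3],q[0],q[1],q[2]]
E
python3 - <<'E'
from h import *
for s in(-1,1):
  for deg in(34,38,42):
    z,q=tool(deg,s);print(s,deg)
    for tr,b,sd in((0,.12,0),(0,0,0),(.06,0,0),(.13,0,0),(.12,0,.024),(.11,.12,.022)):
        j=ik(P0+X*tr+Y*sd+z*(.019-b),q);print("  ",tr,b,None if j is None else np.round(j,2))
E
```

```text
-1 34
   0 0.12 [-0.52 -0.02  2.21  0.73  0.66  0.24]
   0 0 [-0.38  0.33  2.14  1.12  0.4  -0.1 ]
   0.06 0 [-0.29  0.42  1.99  0.98  0.38  0.13]
   0.13 0 [-0.21  0.53  1.79  0.78  0.39  0.4 ]
   0.12 0 [-0.17  0.51  1.84  0.8   0.36  0.41]
   0.11 0.12 [-0.27  0.19  1.96  0.61  0.55  0.56]
-1 38
   0 0.12 [-0.57 -0.04  2.27  0.89  0.64  0.04]
   0 0 [-0.4   0.34  2.18  1.38  0.41 -0.37]
   0.06 0 [-0.31  0.42  2.03  1.26  0.37 -0.16]
   0.13 0 [-0.22  0.53  1.83  1.05  0.36  0.13]
   0.12 0 [-0.19  0.5   1.88  1.1   0.32  0.11]
   0.11 0.12 [-0.29  0.18  2.03  0.81  0.49  0.34]
-1 42
   0 0.12 [-0.63 -0.05  2.33  1.07  0.65 -0.17]
   0 0 [-0.43  0.35  2.22  1.61  0.46 -0.62]
   0.06 0 [-0.32  0.43  2.06  1.54  0.4  -0.45]
   0.13 0 [-0.24  0.53  1.87  1.36  0.35 -0.18]
   0.12 0 [-0.2   0.51  1.92  1.44  0.33 -0.24]
   0.11 0.12 [-0.32  0.17  2.1   1.05  0.46  0.08]
1 34
   0 0.12 None
   0 0 None
   0.06 0 None
   0.13 0 [-0.21  0.53  1.79  0.78  0.39 -2.74]
   0.12 0 [-0.17  0.51  1.84  0.8   0.36 -2.73]
   0.11 0.12 [-0.27  0.19  1.96  0.61  0.55 -2.58]
1 38
   0 0.12 None
   0 0 [-0.4   0.34  2.18  1.38  0.41  2.77]
   0.06 0 None
   0.13 0 None
   0.12 0 None
   0.11 0.12 [-0.29  0.18  2.03  0.81  0.49 -2.8 ]
1 42
   0 0.12 None
   0 0 [-0.43  0.35  2.22  1.61  0.46  2.52]
   0.06 0 [-0.32  0.43  2.06  1.54  0.4   2.69]
   0.13 0 None
   0.12 0 None
   0.11 0.12 None
```

Run:
```python
from h import *
z,q=tool(38)
set_gripper(.06)
move_ptp(P0+z*(.019-.12),q)
line_to(P0+z*(.019-.045),.1)
print(current_time(),current_tool_pos(),current_contact_force())
S=capture("side");T=capture("top")
o=np.hstack([cv2.resize(S[130:290,200:360],(400,400)),cv2.resize(T[130:290,200:360],(400,400))])
cv2.imwrite("pics/pre.png",o[:,:,::-1])
```

```text
3.525 [0.48666076 0.00904758 0.10468274] [ 0.08386155  0.68184544 -0.42226023]
```

View pics/pre.png

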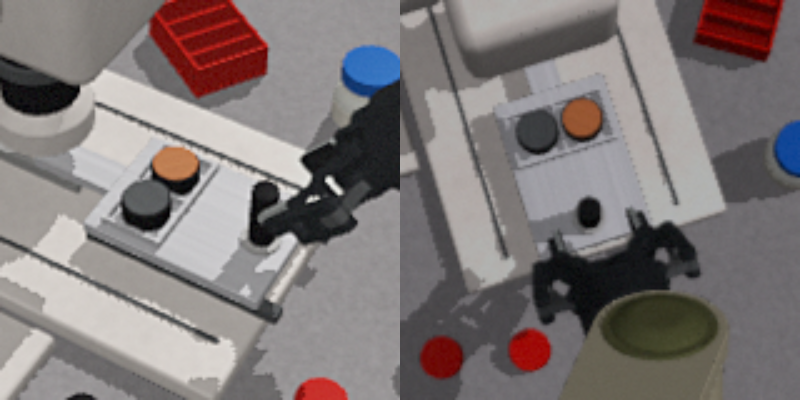

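The fingertips at crop (555,245) and (635,215) straddle the post at (589,212), and it lies on their centreline. Next I grip and push.

Run:
```python
from h import *
z,q=tool(38)
print(line_to(P0+z*.019,.06,stop_force=12))
set_gripper(0.0)
print("w",current_gripper_width(),current_tool_pos(),current_contact_force())
s=current_tool_pos()
f=lambda:round(float(np.array(current_contact_force())@X),2)
print(line_to(s+X*.05,.06,stop_force=15),f(),current_gripper_width())
print(line_to(s+X*.104,.06,stop_force=15),f(),current_time())
h=line_to(s+X*.133,.012,stop_force=6)
p=np.array(current_tool_pos())
print(h,"travel",(p-s)@X,(p-s)@Y,f(),np.round(current_contact_force(),1),current_time(),s.tolist() if hasattr(s,'tolist') else s)
S=capture("side");T=capture("top")
cv2.imwrite("pics/stop.png",np.hstack([cv2.resize(S[100:260,180:340],(400,400)),cv2.resize(T[100:260,180:340],(400,400))])[:,:,::-1])
```

```text
False
w 0.020894754284032372 [0.5133214  0.01704501 0.06935078] [-2.32704845 -0.72030232  5.27250825]
False -5.6 0.020322442555897578
False -9.53 6.9917
True travel 0.12301712225019414 -2.934506061699366e-05 -10.65 [-10.3  -2.6   9.3] 8.55 [0.5133214045306381, 0.017045011950690872, 0.06935078492284054]
```

View pics/stop.png

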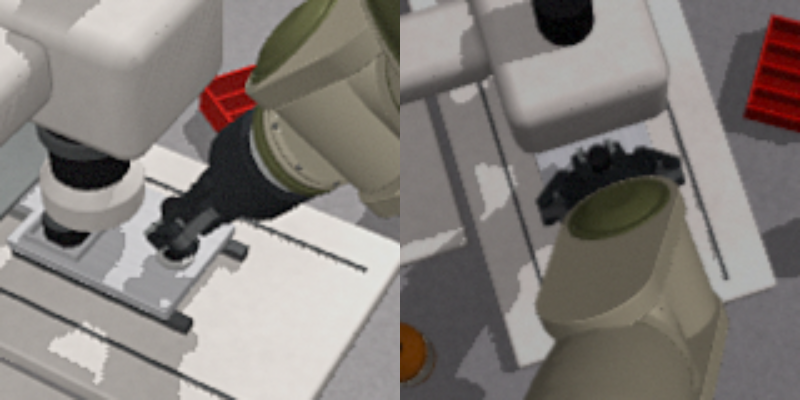

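Run:
```python
from h import *
s=np.array([0.5133214,0.017045,0.06935078])
g=lambda:(np.round([(np.array(current_tool_pos())-s)@v*1000 for v in(X,Y,Z)],2),np.round([np.array(current_contact_force())@v for v in(X,Y,Z)],2),round(current_time(),2))
print(g())
p=np.array(current_tool_pos())
for i in range(1,5):
    h=line_to(p+X*.0015*i,.008,stop_force=8);print(h,g())
    if h or np.array(current_contact_force())@X<-17: break
```

```text
(array([ 1.2292e+02, -5.0000e-02, -2.0000e-02]), array([-9.95, -0.28,  8.67]), 8.65)
True (array([ 1.23e+02, -3.00e-02, -6.00e-02]), array([-10.26,   0.67,   9.38]), 8.86)
```

Second contact came within 0.1 mm, so the stop is at about 123 mm of travel. I back off 1.2 mm, shift left (+Y) and ease back into the notch.

Run:
```python
from h import *
s=np.array([0.5133214,0.017045,0.06935078])
g=lambda:(np.round([(np.array(current_tool_pos())-s)@v*1000 for v in(X,Y,Z)],2),np.round([np.array(current_contact_force())@v for v in(X,Y,Z)],2),round(current_time(),2))
at=lambda x,y:s+X*x+Y*y
line_to(at(.1218,0),.02);print(g())
for y in(.008,.015,.0205): 
    h=line_to(at(.1218,y),.02,stop_force=12);print(h,g())
    if h:break
y=(np.array(current_tool_pos())-s)@Y
if y>.0185:
    for x in(.118,.1155,.114,.113,.112,.111):
        h=line_to(at(x,y),.015,stop_force=9);print(h,g())
        if h:break
```

```text
(array([ 1.2123e+02,  1.0000e-02, -0.0000e+00]), array([-9.93,  0.23,  7.09]), 9.11)
False (array([ 1.2128e+02,  7.9600e+00, -1.0000e-02]), array([-9.99, -1.  ,  7.41]), 9.66)
False (array([121.29,  14.81,  -0.  ]), array([-9.48, -2.01,  6.64]), 10.16)
False (array([ 1.2129e+02,  2.0210e+01, -2.0000e-02]), array([-9.94, -2.09,  6.77]), 10.58)
False (array([ 1.1745e+02,  1.9810e+01, -1.0000e-02]), array([-10.82,  -2.18,   6.78]), 10.98)
False (array([ 1.1497e+02,  1.9830e+01, -2.0000e-02]), array([-10.77,  -1.44,   6.64]), 11.3)
False (array([ 1.1347e+02,  1.9860e+01, -1.0000e-02]), array([-9.74, -1.88,  5.97]), 11.55)
False (array([112.76,  19.85,  -0.  ]), array([-7.52, -1.95,  4.57]), 11.8)
False (array([1.125e+02, 1.984e+01, 1.000e-01]), array([ 5.24, -1.48, -1.62]), 12.05)
False (array([112.29,  19.82,   0.19]), array([18.21, -0.5 , -9.81]), 12.3)
```

Run:
```python
from h import *
s=np.array([0.5133214,0.017045,0.06935078])
z,q=tool(38)
line_to(s+X*.1121+Y*.0205,.01);print(np.round(current_contact_force(),1))
set_gripper(.06);dwell(.3)
p=np.array(current_tool_pos());print(line_to(p-z*.05,.06,stop_force=10),np.round(current_contact_force(),1))
line_to(p-z*.13,.12);print(current_time())
move_ptp(p-z*.13-X*.05-Y*.25+Z*.08,q)
S=capture("side");T=capture("top");print(current_time())
cv2.imwrite("pics/end.png",np.hstack([cv2.resize(S[100:260,180:340],(400,400)),cv2.resize(T[100:260,180:340],(400,400))])[:,:,::-1])
cv2.imwrite("pics/endS.png",S[:,:,::-1])
J=T.astype(int)
print("pred post px",proj("top",P0+Z*.02+X*.1125+Y*.02),proj("side",P0+Z*.02+X*.1125+Y*.02))
J=S.astype(int);print(blob(J[:,:,0]>J[:,:,2]+40,(230,190),40))
obj=P0+X*.2-Z*.018;print("obj axis at z .066 side px",proj("side",obj))
```

```text
[ 5.9 -1.7 -3.1]
False [ 0.2 -0.1 -0.1]
15.125
16.2667
pred post px [252.05241921 168.09342026] [247.8445773  190.14478338]
[]
obj axis at z .066 side px [217.30786831 181.13806933]
```

View pics/end.png

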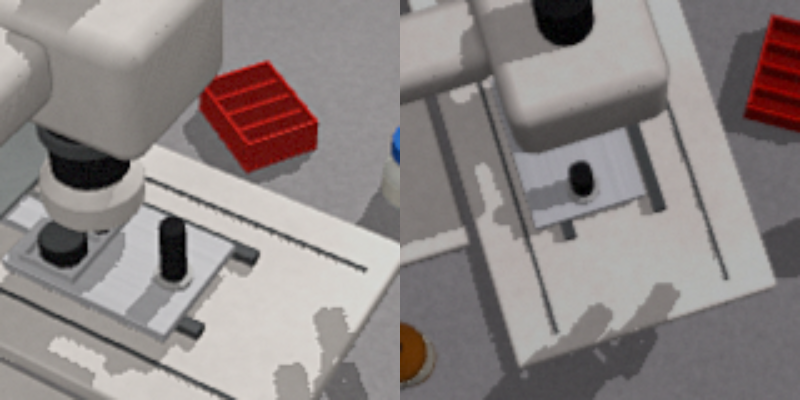

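The released carriage stays put. In the top view its post top is at (252,167), and I predicted (252,168) for the notch. The grey sample lies flat at side crop (63,245), and the copper one is hidden under the dome.

Run:
```python
from h import *
print(np.round(current_contact_force(),1),current_time());hand_in()
```

```text
[-0.5  0.2  0.2] 16.2667
the job is handed in; nothing more can be done
```

I put the carriage into its left (+y) notch, which should place the copper sample under the objective, and handed the job in at 16.3 s. No verdict came back.

- **What I did:** I gripped the post with the tool leaning back 38° and pushed the carriage in until I felt the stop. The stop is at about 123 mm of travel; the wrist read about 10 N just after contact. I backed off about 1.5 mm, shifted left about 20 mm, eased the carriage back to about 112.5 mm, let go and drew the arm clear.
- **Last checks:** After release the post top was at (252,167) in the top view, against (252,168) predicted for the notch, so the carriage holds by itself. The grey sample lies flat in its nest, and the slide box and the part of the jar in view looked undisturbed. The wrist force was about 0.5 N, with the arm standing clear.
- **Not confirmed:** The copper sample is hidden under the dome, so I worked out its place from the carriage position, about 2 mm off the axis to the side, plus 2 to 3 mm of nest play. I did not see it directly. I did not measure the bottle's or the jar's position again after the move.
- **Slight excess:** While seating the carriage in the notch, the last step pulled outward with about 18 N before I eased it off. That is far below the 60 N limit.

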